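# Open the ratchet stop of the ring box display

## Task

Make room for another box in the ring box display: press down the orange release on the sliding grey stop and, keeping it pressed, push the stop back along its rail, away from the row of boxes, until it is fully home against the end post. Then let the release spring up again. Only push with the fingertips: nothing is to be lifted, and the ring boxes and the white dish stay where they are.

Things in the scene. Friction and masses are not known exactly. Their poses are not given: they have to be found in the camera images.
- rack: Ring box display fixed to the table: dark wooden base 110 mm (x) by 276 mm (y), 8 mm thick; origin on its underside, near the centre (base spans y -142 to +134 mm). A perforated steel strip (top 26 mm up) runs along y at x = 36 mm from a 54 mm high end plate at -y to a 34 mm high end post at +y. Two ring boxes stand side by side between end plate and stop, tops 53 mm up. The stop opens to +y.
- stop (a joint): Slide of the grey stop along the rack's +y, in m: 0 = near the boxes, 0.076 = fully back at the end post. The ratchet blocks it towards +y unless the release is held down about 5 mm or more; towards -y it clicks along. Released, it slides with about 2.5 N of friction (plus 8 N per m/s) and stays where it is left. It starts between 0 and 0.012.
- release (a joint): How far the orange release is pressed straight down, in m: 0 = up, 0.008 = fully down (hard stop). Spring: 2.4 N at the top, 4.8 N fully down. It springs up when let go, the pawl entering a slot of the strip; if the pawl rests under a bar of the strip it stays up to 0.004 down. With the stop beyond 0.066 there are no bars.
- release_top (a point): Centre of the top of the orange release, a pad 46 mm (rack x) by 34 mm (rack y) with three black grip lines, 52 mm above the table when up; it travels with the stop. Around it the stop is a grey block 41 mm high, with a 51 mm high jaw plate towards the boxes; the jaw face is 29 mm to the rack's -y of this point. Only the push wall stands much higher.
- push_wall (a point): Middle of the top edge of the stop's upright push wall, on its face towards the boxes, 78 mm above the table; the face looks to the rack's -y and is 23 mm to the +y side of the release's centre. The wall is grey, 66 mm wide (rack x) and 8 mm thick, with three black ridges. A fingertip that presses the release can push against it.
- box_red_mid (a point): Centre (half-way up) of the dark red ring box, 55 x 52 x 45 mm, loose, in the row on the rack. Must stay.
- box_brown_mid (a point): Centre (half-way up) of the brown ring box, 55 x 52 x 45 mm, loose, in the row on the rack. Must stay.
- box_blue_mid (a point): Centre (half-way up) of the blue ring box, 55 x 52 x 45 mm, loose, waiting on the table to the left of the rack. Must stay.
- dish_mid (a point): Centre (half-way up) of the small white dish, 82 mm wide and 22 mm high, loose on the table to the left of the rack. Must stay.

How it is judged:
By the outcome, as a careful person would: the job done as asked, in the order asked, and still so for the second after the job is handed in, with the robot touching nothing.
It also fails if it takes over 40 s, if anything falls off the work surface, if the arm or the gripper's body presses on something with over 40 N, if the wrist force passes 120 N, or if a joint passes its speed limit or range.

## Robot

A 6-joint arm with a two-finger parallel gripper is mounted at the origin on a cart in front of the work surface, level with it; the furniture and walls round the work are solid. World frame = base frame: x ahead of the robot, y to its left, z up, the work surface at z = 0. Lengths are in m, angles in degrees, forces in N, time in s.
With the tool pointing down it reaches from about 0.4 to 0.825 m from the base axis. Payload 7 kg.
Tool frame: the origin (TCP) lies between the finger pads; the fingertips stand ctrl.nose_length ahead of it and the grasp point (between the pads) lies 2 mm behind it (ctrl.nose_length is the distance from the TCP to the fingertips, in m); z points along the fingers, y is the line along which they close (so a half turn about z gives the same grasp; the last joint's range is limited). The gripper opens to 88 mm and grips with 3 to 60 N. Pads are 19 mm wide; open, the fingers measure 130 mm over their backs; the gripper's body (78 mm by 193 mm) begins 47 mm behind the grasp point.
Start: joints at [93.455, 20.546, 0.682, 0, -70.136, -16.507], TCP at [0.152, 0.658, 0.244] pointing down, gripper open.
Joint ranges: [-176.03, 176.03], [-82.01, 121.73], [-58.28, 71.71], [-173.87, 95.51], [-174.79, -0.11], [-173.66, 173.66]. Speed limits (degrees/s): [136.94, 136.94, 172.46, 180, 180, 180].

## Interface

Orientations are given as [roll, pitch, yaw] about the fixed x, y, z axes, in that order (R = Rz(yaw) Ry(pitch) Rx(roll)).
In Python, from plant import ctrl gives the robot as it stands.
- The arm moves only by the tool apply_moves, never from a script. Its argument "commands" is a list of rows, each a list of 3 entries, a list of its own where there are three numbers: the shift along the world's x, y, z in cm, then the turn about the world's z in rad, then the closure, from 0 (fully open) to 1 (shut). In form: [[[x, y, z], turn, jaw], ...]. A call has 1 to 20 rows; each row is the pose to reach, as a shift and turn from the pose commanded when the call began; what a row does not reach only later rows make up. A row lasts 1/12 s, in which the tool goes at most 41.7 mm and 7.16 degrees, less where a joint would pass 70% of its speed; a pose out of reach is approached as far as the arm can. A call with a gripper value outside its range is refused whole. The fingers move at their own pace and stop on an object; the grip force is fixed at half the most. Time passes only in rows, so rows that repeat a pose let the fingers close. It gives the time, the measured TCP pose, the force, the opening and the grip force at its end, in the units of the state.
- ctrl.get_obs(): the state, without advancing time (a new reading comes with each control period).
- ctrl.snapshot(name): name is "scene" or "side" or "wrist"; returns a dict with "img" (480x640x3 uint8, red, green, blue), "fx", "fy", "cx", "cy" (pixels), "dist_coeffs" ([k1, k2, p1, p2, k3] as OpenCV has them; the pictures are not rectified), "T" (4x4, takes a point from camera to world coordinates). Camera axes: x right, y up, looking along -z (the intrinsics and any distortion apply to the point x, -y, -z); pixel columns grow to the right and rows downward; lengths in m; the calibration is good to about 2 mm. A picture is of the moment at which its call begins. There is no depth.
- ctrl.close_job(): hands the job in; it is judged then, once.
Trained networks look in a picture, given as the dict that the camera call returned (one of the last four; its "shot" number tells which), for a name from the list of things; names that differ only in an ending like _2 or _b are one class to them, and where a whole thing is asked for, a point or a joint stands for the part that bears it (a point fixed in the world has none). Each returns a list of dicts, best first, with "score" (0 to 1); they miss things now and then, are a little off and sometimes report something else, mostly with a low value. They report only what shows in the picture. A call takes as long as a camera call.
- ctrl.search_frame(picture, target): "at" ([column, row] in pixels, amid what is visible of it).
- ctrl.spot_point(picture, target): "at" ([column, row] in pixels: a listed point, or the origin of a listed thing).
The state is a dict: "clock": time; "joint_pos": joint angles; "qvel": joint speeds; "tau": joint torques, N m; "tool_pos": TCP position; "orientation": TCP orientation; "force": force on the tool from outside, world axes, zero at the start; "moment": the same for the moment, N m; "opening": finger opening in m; "gripper_force": force on a finger pad.
Only numpy, scipy, OpenCV 4.12 (cv2) and the standard library are available. Lean on these libraries where they do the work, as an engineer would, in place of code of your own. Each camera call takes 0.05 s, during which the arm holds its last target. There are 200 camera calls.

## Working session

There is one attempt and no reset: what is moved stays moved. The work goes in short steps, Python scripts to look and compute and a tool call to move; the robot and the scene stay as the last step left them, time stands still between calls to the robot, and variables do not carry over. Pictures are saved under pics/ and viewed, at most 10 in all, crops included, and the job is handed in when it is done.

Besides the shell and the picture viewer there is one more tool, called after "Call:" as a command line: name --argument value ..., lists and objects as JSON in quotes. apply_moves: Moves the arm, as the interface text tells. Its arguments: {"type":"object","properties":{"commands":{"type":"array"}},"required":["commands"]}

```bash
mkdir -p pics; cat > h.py <<'E'
import numpy as np, cv2
from plant import ctrl
def ray(s,uv):
    K=np.array([[s["fx"],0,s["cx"]],[0,s["fy"],s["cy"]],[0,0,1.]])
    p=cv2.undistortPoints(np.array([[uv]],float),K,np.array(s["dist_coeffs"],float))[0,0]
    T=np.array(s["T"]); d=T[:3,:3]@np.array([p[0],-p[1],-1]); return T[:3,3],d/np.linalg.norm(d)
def at_z(s,uv,z):
    o,d=ray(s,uv); return o+d*(z-o[2])/d[2]
def tri(rs):
    A=0;b=0
    for o,d in rs:
        P=np.eye(3)-np.outer(d,d); A=A+P; b=b+P@o
    return np.linalg.solve(A,b)
Z=dict(release_top=.052,push_wall=.078,box_red_mid=None,box_brown_mid=None,box_blue_mid=.0225,dish_mid=.011,rack=0)
def look(names=("scene","side","wrist"),tag="a",targets=Z):
    R={}
    for n in names:
        s=ctrl.snapshot(n); cv2.imwrite(f"pics/{tag}_{n}.png",s["img"][:,:,::-1])
        for t in targets:
            r=ctrl.spot_point(s,t)
            if r:
                b=r[0]; R.setdefault(t,[]).append(ray(s,b["at"]))
                z=Z[t]; print(n,t,np.round(b["at"]),round(b["score"],2), at_z(s,b["at"],z).round(4) if z is not None else "")
    for t in R:
        if len(R[t])>1: print("TRI",t,tri(R[t]).round(4))
E
python3 - <<'E'
from h import *
look()
o=ctrl.get_obs(); print(o["tool_pos"],o["orientation"],ctrl.nose_length,o["clock"],o["opening"],o["force"])
a=[cv2.imread(f"pics/a_{n}.png") for n in("scene","side","wrist")]
cv2.imwrite("pics/m.png",cv2.resize(np.hstack(a[:2]),(800,300)))
E
```

```text
scene release_top [376. 300.] 0.77 [ 0.543  -0.0308  0.052 ]
scene push_wall [369. 274.] 0.77 [ 0.558  -0.0065  0.078 ]
scene box_red_mid [406. 379.] 0.59 
scene box_brown_mid [381. 352.] 0.91 
scene box_blue_mid [238. 196.] 0.64 [0.5894 0.2907 0.0225]
scene dish_mid [206. 251.] 0.66 [0.4748 0.2521 0.011 ]
scene rack [376. 325.] 0.56 [ 0.5387 -0.0384  0.    ]
side release_top [324. 308.] 0.83 [ 0.5402 -0.0415  0.052 ]
side push_wall [328. 286.] 0.72 [ 0.5483 -0.0174  0.078 ]
side box_red_mid [282. 355.] 0.8 
side box_brown_mid [293. 333.] 0.63 
side box_blue_mid [336. 244.] 0.67 [0.5962 0.2876 0.0225]
side dish_mid [282. 254.] 0.81 [0.478 0.255 0.011]
side rack [317. 334.] 0.76 [ 0.5321 -0.0321  0.    ]
TRI release_top [ 0.5432 -0.0301  0.0471]
TRI push_wall [ 0.553  -0.0084  0.0769]
TRI box_red_mid [ 0.477  -0.1307  0.0331]
TRI box_brown_mid [ 0.4919 -0.0797  0.033 ]
TRI box_blue_mid [0.5956 0.2964 0.0173]
TRI dish_mid [0.4768 0.2535 0.0106]
TRI rack [ 0.5326 -0.0415  0.0074]
[0.15243938 0.65755417 0.2435621 ] [-1.79999070e+02  1.57841547e-03 -1.30514713e+01] 0.017 1.2 0.08764194268882679 [-0.50280757 -0.75621879 -0.89853883]
```

View pics/a_scene.png

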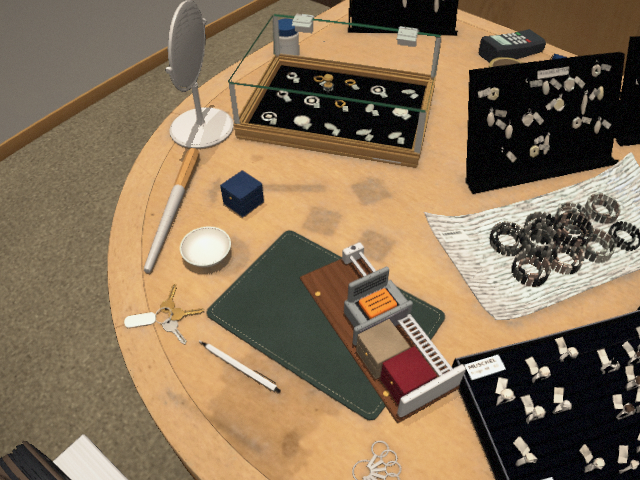

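View pics/a_side.png

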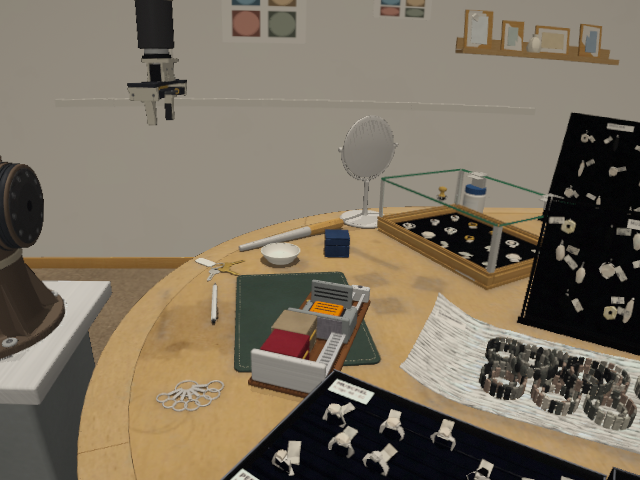

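The scene shows the orange pad at (379,302), the wall top at (369,274) and the boxes at (381,352) and (406,379), which agrees with the networks. Next I move to hover above the rack with the fingers shut and the tool turned across the rail.

Call:
apply_moves --commands '[[[1.75, -3.5, 0], -0.082, 1], [[3.5, -7, 0], -0.164, 1], [[5.25, -10.5, 0], -0.246, 1], [[7, -14, 0], -0.328, 1], [[8.75, -17.5, 0], -0.41, 1], [[10.5, -21, 0], -0.492, 1], [[12.25, -24.5, 0], -0.574, 1], [[14, -28, 0], -0.656, 1], [[15.75, -31.5, 0], -0.738, 1], [[17.5, -35, 0], -0.82, 1], [[19.25, -38.5, 0], -0.902, 1], [[21, -42, 0], -0.984, 1], [[22.75, -45.5, 0], -1.066, 1], [[24.5, -49, 0], -1.148, 1], [[26.25, -52.5, 0], -1.23, 1], [[28, -56, 0], -1.312, 1], [[29.75, -59.5, 0], -1.394, 1], [[31.5, -63, 0], -1.476, 1], [[33.25, -66.5, 0], -1.558, 1], [[35, -70, 0], -1.64, 1]]'

```text
clock: 2.87
tool_pos: [0.503, -0.0445, 0.244]
orientation: [-179.9, 0.0, -107.2]
force: [0.5, 1.4, -0.4]
opening: 0.0007
gripper_force: 0.0
```

```bash
python3 - <<'E'
from h import *
look(tag="b")
o=ctrl.get_obs(); print(o["tool_pos"],o["orientation"],o["joint_pos"],o["clock"],o["opening"],o["force"])
E
```

```text
scene release_top [375. 305.] 0.95 [ 0.5369 -0.0345  0.052 ]
scene push_wall [369. 277.] 0.97 [ 0.5534 -0.0088  0.078 ]
scene box_red_mid [408. 379.] 0.65 
scene box_brown_mid [385. 354.] 0.78 
scene box_blue_mid [241. 194.] 0.88 [0.5957 0.2903 0.0225]
scene dish_mid [205. 250.] 0.92 [0.4745 0.2552 0.011 ]
scene rack [373. 328.] 0.59 [ 0.533  -0.0374 -0.    ]
side release_top [325. 309.] 0.63 [ 0.5419 -0.0424  0.052 ]
side push_wall [330. 284.] 0.6 [ 0.552  -0.0107  0.078 ]
side box_red_mid [285. 354.] 0.88 
side box_brown_mid [294. 334.] 0.65 
side box_blue_mid [334. 243.] 0.7 [0.5927 0.2899 0.0225]
side dish_mid [282. 251.] 0.77 [0.4775 0.2748 0.011 ]
side rack [316. 337.] 0.66 [ 0.5304 -0.0405  0.    ]
wrist release_top [271. 238.] 0.83 [ 0.547  -0.0313  0.052 ]
wrist push_wall [267. 272.] 0.77 [ 0.556  -0.0095  0.078 ]
wrist box_red_mid [309. 108.] 0.96 
wrist box_brown_mid [312. 171.] 0.7 
wrist rack [286. 214.] 0.67 [ 0.5343 -0.0369  0.    ]
TRI release_top [ 0.545  -0.0298  0.0436]
TRI push_wall [ 0.554  -0.0089  0.0774]
TRI box_red_mid [ 0.4802 -0.1308  0.0336]
TRI box_brown_mid [ 0.4938 -0.08    0.0303]
TRI box_blue_mid [0.5933 0.2883 0.024 ]
TRI dish_mid [0.4746 0.252  0.0184]
TRI rack [ 0.533  -0.037  -0.0015]
[ 0.50244429 -0.04252309  0.24353049] [ 1.79996934e+02 -6.06132635e-04 -1.07025460e+02] [ 1.75183409e+01  4.32376890e+00 -2.04291604e+01 -1.36461407e-03
 -6.52499399e+01 -3.45432298e+01] 4.0667 0.0005216635571950114 [0.5833051  0.14133033 0.00559998]
```

View pics/b_wrist.png

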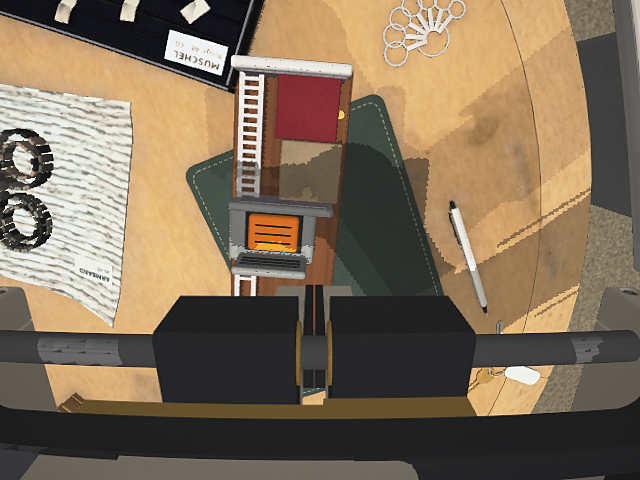

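The wrist view shows the orange pad at about (273,232), the push wall top edge at about (270,255), and the strip running from (251,75) to (247,190). I'll refine the pad pose and rack yaw by colour.

```bash
python3 - <<'E'
from h import *
for n in("wrist","scene"):
    s=ctrl.snapshot(n); hsv=cv2.cvtColor(s["img"],cv2.COLOR_RGB2HSV)
    m=cv2.inRange(hsv,(5,190,150),(20,255,255)); m=cv2.morphologyEx(m,cv2.MORPH_CLOSE,np.ones((7,7)))
    c=max([c for c in cv2.findContours(m,0,1)[0]],key=cv2.contourArea)
    P=np.array([at_z(s,p[0],.052)[:2]*1000 for p in c],np.float32)
    print(n,cv2.boundingRect(c),cv2.minAreaRect(P))
    if n=="wrist":
        for a in[((256,75),(254,190))]: 
            d=at_z(s,a[1],.026)-at_z(s,a[0],.026); print("strip yaw",np.degrees(np.arctan2(-d[0],d[1])))
        # red box top
        m=cv2.inRange(hsv,(170,150,60),(180,255,255))|cv2.inRange(hsv,(0,180,60),(3,255,200))
        c=max(cv2.findContours(m,0,1)[0],key=cv2.contourArea)
        print("red",cv2.minAreaRect(np.array([at_z(s,p[0],.053)[:2]*1000 for p in c],np.float32)))
        cv2.imwrite("pics/c.png",cv2.resize(s["img"][180:300,210:350,::-1],None,fx=5,fy=5,interpolation=cv2.INTER_CUBIC))
E
```

```text
wrist (248, 215, 51, 38) ((544.6270751953125, -35.18328094482422), (34.05116271972656, 44.745914459228516), 68.53375244140625)
strip yaw -20.305161766651214
red ((482.1339111328125, -129.5226287841797), (51.10107421875, 51.2974853515625), 68.50585174560547)
scene (359, 289, 38, 29) ((541.515869140625, -35.11302947998047), (33.59575653076172, 46.21467971801758), 67.65999603271484)
```

View pics/c.png

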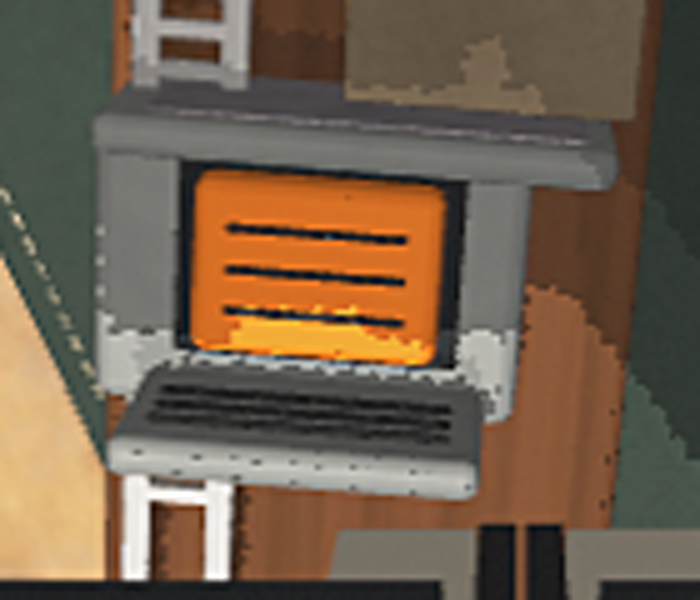

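Measured: yaw −21.7°, pad centre (0.543, −0.035), pad size 34×46 mm as specified. I'll descend to just above it, with the tip about 85 mm up and 8 mm towards the wall.

Call:
apply_moves --commands '[[[2.2, 0.7, -2], -0.04, 1], [[4.35, 1.45, -4], -0.082, 1], [[4.35, 1.45, -7], -0.082, 1], [[4.35, 1.45, -10], -0.082, 1], [[4.35, 1.45, -12.5], -0.082, 1], [[4.35, 1.45, -14], -0.082, 1], [[4.35, 1.45, -14], -0.082, 1]]'

```text
clock: 4.75
tool_pos: [0.5437, -0.0285, 0.1]
orientation: [179.7, -0.2, -111.8]
force: [-1.1, -0.6, 0.2]
opening: 0.0004
gripper_force: 0.0
```

```bash
python3 - <<'E'
from h import *
o=ctrl.get_obs(); print(o["tool_pos"],o["orientation"],o["clock"],o["force"])
a=[]
for n,(u,v) in(("scene",(375,290)),("side",(325,295))):
    s=ctrl.snapshot(n); a.append(cv2.resize(s["img"][v-60:v+60,u-50:u+50,::-1],None,fx=4,fy=4,interpolation=cv2.INTER_CUBIC))
cv2.imwrite("pics/d.png",np.hstack(a))
E
```

```text
[ 0.54367325 -0.02845341  0.09995169] [ 179.69173494   -0.20140266 -111.75641338] 4.75 [-1.0728328  -0.57480865  0.23780371]
```

View pics/d.png

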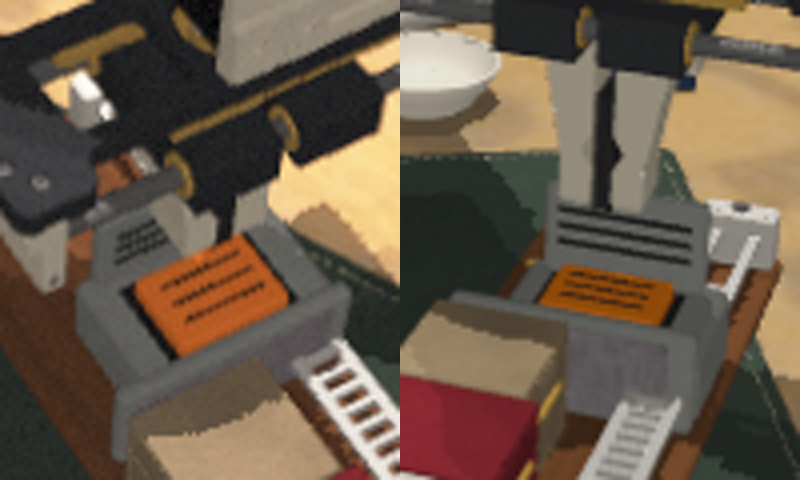

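The fingertips are over the pad's wall-side half, in front of the wall. Lower to just above the pad.

Call:
apply_moves --commands '[[[0, 0, -1], 0, 1], [[0, 0, -2], 0, 1], [[0, 0, -2.6], 0, 1], [[0, 0, -2.6], 0, 1], [[0, 0, -2.6], 0, 1]]'

```text
clock: 5.27
tool_pos: [0.5458, -0.028, 0.0774]
orientation: [180.0, -0.0, -111.7]
force: [-0.8, -0.3, 0.3]
opening: 0.0002
gripper_force: 0.0
```

Call:
apply_moves --commands '[[[0, 0, -0.5], 0, 1], [[0, 0, -0.8], 0, 1], [[0, 0, -1.0], 0, 1], [[0, 0, -1.2], 0, 1], [[0, 0, -1.4], 0, 1], [[0, 0, -1.5], 0, 1], [[0, 0, -1.5], 0, 1], [[0, 0, -1.5], 0, 1]]'

```text
clock: 5.93
tool_pos: [0.5459, -0.028, 0.0627]
orientation: [-180.0, -0.0, -111.7]
force: [-1.9, 0.8, 3.8]
opening: 0.0002
gripper_force: 2.0
```

Call:
apply_moves --commands '[[[0, 0, -0.1], 0, 1], [[0, 0, -0.15], 0, 1], [[0, 0, -0.2], 0, 1], [[0, 0, -0.2], 0, 1]]'

```text
clock: 6.27
tool_pos: [0.5461, -0.0279, 0.0611]
orientation: [-180.0, 0.0, -111.7]
force: [-2.7, 0.7, 9.2]
opening: 0.0007
gripper_force: 4.5
```

Fully pressed at the hard stop (9 N). Now push along the rail (0.37, 0.93).

Call:
apply_moves --commands '[[[0.11, 0.28, 0], 0, 1], [[0.22, 0.56, 0], 0, 1], [[0.33, 0.84, 0], 0, 1], [[0.44, 1.11, 0], 0, 1], [[0.55, 1.39, 0], 0, 1], [[0.67, 1.67, 0], 0, 1], [[0.78, 1.95, 0], 0, 1], [[0.89, 2.23, 0], 0, 1], [[1.0, 2.51, 0], 0, 1], [[1.11, 2.79, 0], 0, 1], [[1.22, 3.07, 0], 0, 1], [[1.33, 3.34, 0], 0, 1], [[1.44, 3.62, 0], 0, 1], [[1.55, 3.9, 0], 0, 1], [[1.67, 4.18, 0], 0, 1], [[1.78, 4.46, 0], 0, 1], [[1.89, 4.74, 0], 0, 1], [[2.0, 5.02, 0], 0, 1]]'

```text
clock: 7.77
tool_pos: [0.5657, 0.0219, 0.061]
orientation: [180.0, -0.0, -111.7]
force: [-3.5, -2.0, 9.6]
opening: 0.001
gripper_force: 4.5
```

```bash
python3 - <<'E'
from h import *
look(("scene","side"),"e",{k:Z[k] for k in("release_top","push_wall","box_red_mid","box_brown_mid")})
a=[]
for n,(u,v) in(("scene",(370,290)),("side",(325,295))):
    a.append(cv2.resize(cv2.imread(f"pics/e_{n}.png")[v-75:v+75,u-50:u+50],None,fx=4,fy=4,interpolation=cv2.INTER_CUBIC))
cv2.imwrite("pics/e.png",np.hstack(a))
E
```

```text
scene release_top [357. 279.] 0.7 [0.5572 0.0125 0.052 ]
scene push_wall [381. 352.] 0.21 [ 0.4655 -0.0931  0.078 ]
scene box_red_mid [407. 376.] 0.94 
scene box_brown_mid [384. 352.] 0.71 
side release_top [336. 293.] 0.44 [0.5633 0.0055 0.052 ]
side push_wall [341. 269.] 0.68 [0.5749 0.0419 0.078 ]
side box_red_mid [281. 353.] 0.83 
side box_brown_mid [292. 333.] 0.92 
TRI release_top [0.5635 0.0162 0.0451]
TRI push_wall [ 0.5097 -0.089   0.1108]
TRI box_red_mid [ 0.4771 -0.1308  0.0377]
TRI box_brown_mid [ 0.4912 -0.0846  0.0367]
```

View pics/e.png

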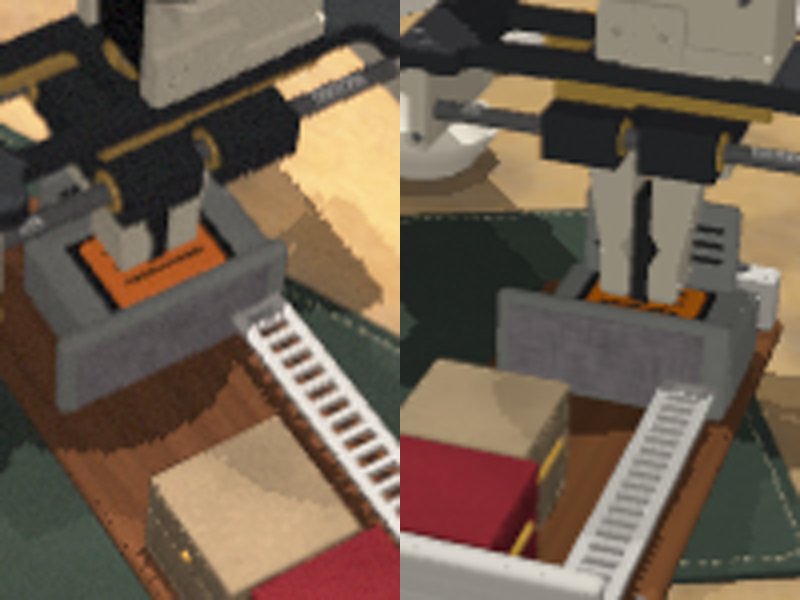

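The stop has opened and moved about 5 cm, and both boxes are in place. Continue towards the post, watching for contact.

Call:
apply_moves --commands '[[[0.11, 0.28, 0], 0, 1], [[0.22, 0.56, 0], 0, 1], [[0.33, 0.84, 0], 0, 1], [[0.44, 1.11, 0], 0, 1], [[0.52, 1.3, 0], 0, 1], [[0.59, 1.49, 0], 0, 1], [[0.67, 1.67, 0], 0, 1], [[0.74, 1.86, 0], 0, 1], [[0.78, 1.95, 0], 0, 1], [[0.78, 1.95, 0], 0, 1]]'

```text
clock: 9.1
tool_pos: [0.5732, 0.0406, 0.0609]
orientation: [180.0, -0.1, -111.7]
force: [-3.1, -4.8, 9.6]
opening: 0.0005
gripper_force: 4.6
```

Call:
apply_moves --commands '[[[0.04, 0.09, 0], 0, 1], [[0.08, 0.19, 0], 0, 1], [[0.11, 0.28, 0], 0, 1], [[0.15, 0.37, 0], 0, 1], [[0.15, 0.37, 0], 0, 1], [[0.15, 0.37, 0], 0, 1]]'

```text
clock: 9.6
tool_pos: [0.5748, 0.0442, 0.0609]
orientation: [180.0, -0.1, -111.7]
force: [-3.0, -6.5, 8.4]
opening: 0.0004
gripper_force: 4.1
```

Call:
apply_moves --commands '[[[0.06, 0.14, 0], 0, 1], [[0.11, 0.28, 0], 0, 1], [[0.17, 0.42, 0], 0, 1], [[0.17, 0.42, 0], 0, 1], [[0.17, 0.42, 0], 0, 1]]'

```text
clock: 10.02
tool_pos: [0.5752, 0.0454, 0.0608]
orientation: [179.9, -0.4, -111.7]
force: [-3.8, -20.3, 11.2]
opening: 0.0006
gripper_force: 12.0
```

```bash
python3 - <<'E'
from h import *
o=ctrl.get_obs();print(o["tool_pos"],o["force"],o["joint_pos"][:3])
a=[]
for n,(u,v) in(("scene",(365,280)),("side",(340,285))):
    s=ctrl.snapshot(n); a.append(cv2.resize(s["img"][v-60:v+60,u-50:u+50,::-1],None,fx=4,fy=4,interpolation=cv2.INTER_CUBIC))
cv2.imwrite("pics/f.png",np.hstack(a))
E
```

```text
[0.57517326 0.04544449 0.06083984] [ -3.81891089 -20.25079011  11.15153534] [ 24.05091971  21.98644532 -24.34842766]
```

View pics/f.png

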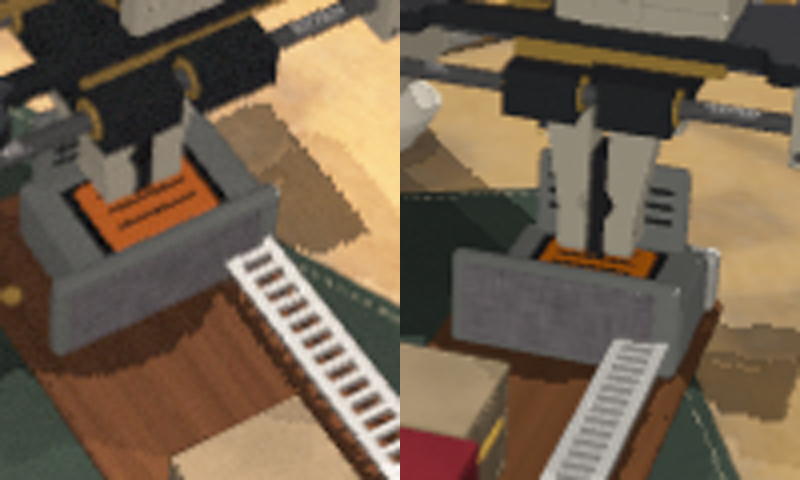

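The stop block now touches the post and the side push force has risen to 20 N, so it is home. I'll relax the push slightly while keeping some preload, then lift straight up.

Call:
apply_moves --commands '[[[-0.04, -0.1, 0], 0, 1], [[-0.09, -0.22, 0], 0, 1], [[-0.09, -0.22, 0.2], 0, 1], [[-0.09, -0.22, 0.5], 0, 1], [[-0.09, -0.22, 0.8], 0, 1], [[-0.09, -0.22, 1.1], 0, 1], [[-0.09, -0.22, 1.5], 0, 1], [[-0.2, -0.5, 2.5], 0, 1], [[-0.3, -0.7, 4.5], 0, 1], [[-0.3, -0.7, 8], 0, 1], [[-0.3, -0.7, 12], 0, 1], [[-1.5, -4, 15], 0, 1], [[-3, -7, 17], 0, 1], [[-4.5, -10, 18], 0, 1], [[-4.5, -10, 18], 0, 1]]'

```text
clock: 11.37
tool_pos: [0.5311, -0.0536, 0.2449]
orientation: [-179.7, 0.2, -111.8]
force: [-0.5, 0.5, -0.6]
opening: 0.0006
gripper_force: 0.0
```

```bash
python3 - <<'E'
from h import *
look(tag="g")
o=ctrl.get_obs();print(o["tool_pos"],o["force"],o["clock"])
for n in("wrist","scene"):
    s=ctrl.snapshot(n); hsv=cv2.cvtColor(s["img"],cv2.COLOR_RGB2HSV)
    m=cv2.inRange(hsv,(5,190,150),(20,255,255)); m=cv2.morphologyEx(m,cv2.MORPH_CLOSE,np.ones((7,7)))
    c=max(cv2.findContours(m,0,1)[0],key=cv2.contourArea)
    print(n,cv2.minAreaRect(np.array([at_z(s,p[0],.052)[:2]*1000 for p in c],np.float32)))
a=[]
for n,(u,v) in(("scene",(365,280)),("side",(340,285))):
    s=cv2.imread(f"pics/g_{n}.png"); a.append(cv2.resize(s[v-60:v+60,u-50:u+50],None,fx=4,fy=4,interpolation=cv2.INTER_CUBIC))
cv2.imwrite("pics/g.png",np.hstack(a))
E
```

```text
scene release_top [352. 262.] 0.78 [0.5778 0.0375 0.052 ]
scene push_wall [344. 239.] 0.57 [0.587  0.0608 0.078 ]
scene box_red_mid [405. 376.] 0.57 
scene box_blue_mid [240. 197.] 0.89 [0.5904 0.2868 0.0225]
scene dish_mid [206. 249.] 0.97 [0.4765 0.2558 0.011 ]
side release_top [341. 285.] 0.57 [0.5752 0.0353 0.052 ]
side push_wall [342. 267.] 0.89 [0.5768 0.0497 0.078 ]
side box_red_mid [283. 355.] 0.91 
side box_brown_mid [293. 332.] 0.79 
side box_blue_mid [337. 241.] 0.93 [0.5994 0.3027 0.0225]
side dish_mid [282. 253.] 0.69 [0.4776 0.2624 0.011 ]
side rack [317. 337.] 0.61 [ 0.532  -0.0394  0.    ]
wrist release_top [341. 170.] 0.6 [ 0.4967 -0.0779  0.052 ]
wrist box_red_mid [332. 104.] 0.98 
wrist box_brown_mid [342. 169.] 0.85 
wrist rack [317. 212.] 0.72 [ 0.5332 -0.039   0.    ]
TRI release_top [ 0.5269 -0.05    0.1166]
TRI push_wall [0.5817 0.0586 0.0773]
TRI box_red_mid [ 0.4807 -0.1292  0.0318]
TRI box_blue_mid [0.5939 0.2875 0.0255]
TRI dish_mid [0.4766 0.2548 0.0134]
TRI box_brown_mid [ 0.494  -0.0752  0.0328]
TRI rack [ 5.326e-01 -3.900e-02 -3.000e-04]
[ 0.53193476 -0.05040852  0.24060104] [-0.00307065  0.32670769  0.33702814] 12.5667
wrist ((566.7737426757812, 34.73200988769531), (32.32389831542969, 0.9783660769462585), 68.30408477783203)
scene ((569.1592407226562, 32.93085861206055), (35.3089599609375, 46.936710357666016), 69.14984893798828)
```

View pics/g.png

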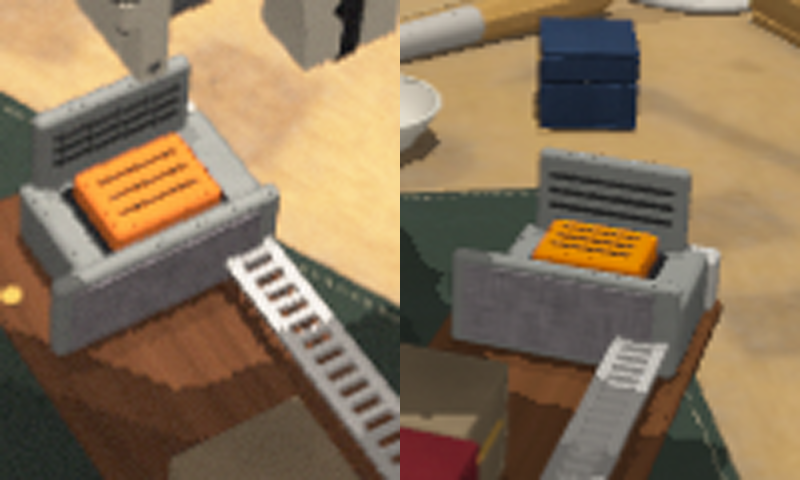

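View pics/g_wrist.png

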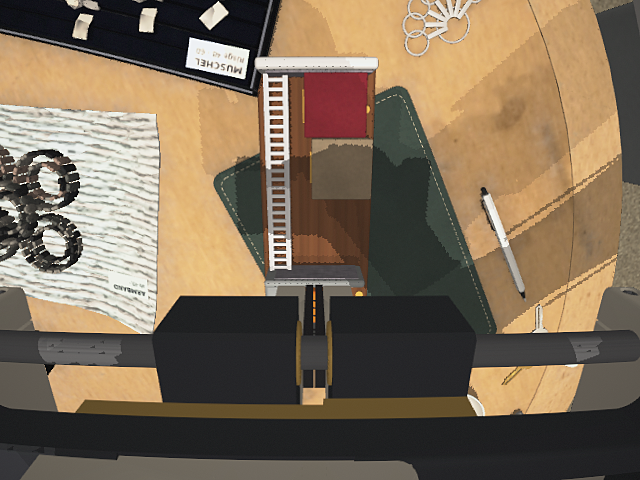

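The release is up, the stop is still against the post (73 mm of travel), and the boxes and dish are unmoved. I'll hand it in.

```bash
python3 -c "
from plant import ctrl
print(ctrl.close_job())"
```

```text
the job is handed in; nothing more can be done
None
```

The stop is fully back against the end post after about 73 mm of travel, the release has sprung up, the ring boxes and the dish were left where they stood, and the job is handed in.

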